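# Pry open the island's outlet box and hold in its reset button

### The arm

A 6-joint arm with a two-finger parallel gripper is mounted at the origin on the work surface. World frame = base frame: x ahead of the robot, y to its left, z up, the work surface at z = 0. Lengths are in m, angles in rad, forces in N, time in s.
With the tool pointing down it reaches from about 0.35 to 0.775 m from the base axis. Payload 7.3 kg.
Tool frame: the origin (TCP) lies at the very end of the fingers, on their centre line; the grasp point (between the pads) lies 19 mm behind it; z points along the fingers, y is the line along which they close (so a half turn about z gives the same grasp; the last joint's range is limited). The gripper opens to 92 mm and grips with 3 to 60 N. Pads are 19 mm wide; open, the fingers measure 130 mm over their backs; the gripper's body (75 mm by 190 mm) begins 47 mm behind the grasp point.
Start: joints at [1.1, 0.342, 1.524, -0, 1.275, -0.146], TCP at [0.168, 0.498, 0.227] pointing down, gripper open.
Joint ranges: [-2.53, 2.53], [-0.77, 2.02], [0.04, 2.7], [-1, 4.14], [0.28, 2.66], [-3.11, 3.11]. Speed limits (rad/s): [2.57, 2.57, 3.14, 3.14, 3.14, 3.14].

### API

Orientations are given as [roll, pitch, yaw] about the fixed x, y, z axes, in that order (R = Rz(yaw) Ry(pitch) Rx(roll)).
In Python, from bench import robot gives the robot as it stands.
- The arm moves only by the tool nudge_tcp, called after ">>>" by a JSON object that holds its "method" and its "body". Schema: {"type":"object","properties":{"steps":{"type":"array","items":{"type":"array","prefixItems":[{"type":"number"},{"type":"array","items":{"type":"number"},"minItems":3,"maxItems":3},{"type":"number"}],"minItems":3,"maxItems":3},"minItems":1,"maxItems":5},"only":{"type":"string"},"quiet":{"type":"boolean"},"lines":{"type":"string"}},"required":["steps"],"additionalProperties":false}. steps is a list of rows, 1 to 5 of them, each written [opening, [dx, dy, dz], turn]: the opening from 0.0 (shut) to 1.0 (fully open), then dx, dy, dz in m, then a turn about the tool's z in rad; each row shifts and turns the commanded pose from where the row before left it, along the tool's axes as they then stand; what a row does not reach is not made up. A row lasts 1/8 s, in which the tool goes at most 0.0625 m and 0.188 rad, less where a joint would pass 70% of its speed; a pose out of reach is approached as far as the arm can. The fingers move at their own pace and stop on an object; the grip force is fixed at half the most. Time passes only in rows, so rows that do not move let the fingers close. The tool returns the time, the measured TCP pose, the force, the opening and the grip force at its end. only (a regular expression) keeps the lines of the reply that match it, lines (a string "A,B") keeps lines A to B, and quiet returns only ok. Input that does not fit is refused with a message, and nothing moves.
- robot.state(): the state, without advancing time (a new reading comes with each control period).
- robot.grab_frame(name): name is "side" or "top"; returns the picture (420x560x3 uint8, blue, green, red); there is no depth.
- robot.calibration(name): a dict with "fx", "fy", "cx", "cy" (pixels), "distortion" ([k1, k2, p1, p2, k3] as OpenCV has them; the pictures are not rectified), "cam_to_world" (4x4, takes a point from camera to world coordinates). Camera axes: x right, y down, z forward; pixel columns grow to the right and rows downward; lengths in m; the calibration is good to about 2 mm. A picture is of the moment at which its call begins. calibration takes no time and is no camera call.
- robot.close_job(): hands the job in; it is judged then, once.
The state is a dict: "clock": time; "joint_positions": joint angles; "qvel": joint speeds; "joint_efforts": joint torques, N m; "position": TCP position; "tcp_rot": TCP orientation; "wrist_force": force on the tool from outside, world axes, zero at the start; "torque": the same for the moment, N m; "finger_gap": opening from 0.0 (shut) to 1.0 (fully open); "grasp_force": force on a finger pad.
Only numpy, scipy, OpenCV 4.12 (cv2) and the standard library are available. Lean on these libraries where they do the work, as an engineer would, in place of code of your own. Each camera call takes 0.05 s, during which the arm holds its last target. There are 200 camera calls.

### The job

The outlet box on the kitchen island has tripped. Take the thin-bladed opener key out of its wooden block, push its blade down into the slot along the front of the box's cover and lever the cover right back until it stays open, then hold the key upright with its tip on the middle of the round reset button so that the button is kept gently pressed in, with only a few newtons. Finish while still holding the key there; only the key may touch the box, do not press the square test button, and leave the jar, mug and soap bottle alone.

Things in the scene. Friction and masses are not known exactly. Their poses are not given: they have to be found in the camera images.
- outlet: White outlet box, 105 (x) x 120 (y) x 66 mm high, fixed. Origin at counter level; x from front (robot's side) to hinge side, y left, z up. Front wall x = -60 to -52 mm, 66 mm high; side walls y = +-54 to +-60 mm, 61 mm high; inner floor z = 28 mm. On the floor, hidden until opened: round button at x -15, y +26 mm, square button at x -15, y -26 mm, two flat socket faces nearer the hinge.
- cover (a joint): Angle of the grey cover, rad: 0 shut, grows as its free edge swings up and away from the front; stop at 1.75. L-shaped, 0.12 kg: top panel 85 x 120 x 4 mm (top at z = 66 mm) and a back wall down to the hinge. Falls shut if let go below 0.5 rad, falls open to the stop beyond 0.7; about 1 N on the edge moves it. Open, the panel stands upright 53 to 72 mm behind the hinge, 90 mm high.
- cover_edge (a point): Middle of the lower corner of the cover's free (front) edge, 62 mm above the counter when shut; it moves with the cover. Its distance from the hinge line is 85 mm horizontally and 50 mm vertically when shut. The axes are those of the cover.
- cover_hinge (a point): Middle of the cover's hinge line, fixed to the box, 12 mm above the counter; axes as the box (hinge along y).
- reset (a joint): Travel of the round reset button, m: 0 out, 0.009 fully in. Spring-loaded: it needs about 1.1 N to start and 5.2 N at the stop (450 N/m); it springs back when let go.
- reset_top (a point): Centre of the top of the round reset button (24 mm diameter, white, 10 mm proud of the floor inside, so 38 mm above the counter when out); moves with it.
- test (a joint): Travel of the square test button, m: 0 out, 0.009 in; same spring. To be left alone.
- test_top (a point): Centre of the top of the square test button (22 x 22 mm), 38 mm above the counter when out.
- key: Black nylon opener key, about 0.06 kg, upright in the block. Origin at the blade's tip, z up along the key. Blade 3 mm thick (x) x 14 mm wide (y), z = 0 to 65 mm; above it the straight handle, 22 mm (x) x 26 mm (y), z = 65 to 145 mm. In the block the tip is 5 mm above the counter and the handle's lower end rests on the block's top.
- key_tip (a point): Middle of the end of the key's blade (the key's origin); axes as the key.
- block: Dark wooden block, 70 (x) x 80 (y) x 70 mm high, fixed; origin under its centre. In its top a slot of 6 x 17 mm, long side along y, takes the key's blade, 65 mm deep. Block and key have the same yaw, give or take a few degrees of play.
- jar: Glass jar with a wooden cap, 66 mm diameter, 100 mm high, loose; origin under it. It stands on the other side of the box from the block. Leave alone.
- mug: White mug, 80 mm diameter, 90 mm high, loose, beyond the box. Leave alone.
- soap: Amber soap bottle, 64 mm diameter, 150 mm high, loose, beyond the box. Leave alone.
- slot (a point): Middle of the mouth of the open slot between the box's front wall and the shut cover's free edge, at the box's x = -46, y = 0, z = 66 mm, fixed to the box, axes as the box. The slot is 12 mm wide (x), 108 mm long (y) and 38 mm deep.

How it is judged:
On the way, in this order (a step that is already met when the one before it is completed fails the run):
1. the key is lifted out of the block in the gripper (height (world z) of key_tip above 0.072 m and contact force between the fingers and key above 1 N), for 0.1 s.
2. the cover is levered fully back while the key is in hand (value of joint cover above 1.5 rad and contact force between the fingers and key above 1 N), for 0.2 s.
At the end, for the whole second after the job is handed in: The cover stands open (over 1.5 rad); the key, still in the fingers, is within 0.17 rad (10 degrees) of upright and still, its tip within 9 mm of the reset button's centre, pressing it at least 2 mm in with 1 to 10 N (all of step 2 and value of joint reset above 0.002 m and contact force between key and reset between 1 and 10 N and horizontal distance between key_tip and reset_top below 0.009 m and angle between key's own z axis and vertical below 0.17 rad and linear speed of key below 0.02 m/s); the arm keeps its last pose, push and grip.
It fails at once if the robot itself touches the outlet box, cover or buttons (contact force between any of the fingers, the arm and outlet above 0.5 N).
It fails at once if the square test button is pressed (value of joint test above 0.003 m).
It fails at once if the reset button is pushed with more than 15 N (contact force between key and reset above 15 N).
It fails at once if the jar, mug or soap bottle is disturbed (distance of any of jar, mug, soap from where it was at the start of the episode above 0.02 m).
It also fails if it takes over 51 s, if anything falls off the work surface, if the arm or the gripper's body presses on something with over 40 N, if the wrist force passes 120 N, or if a joint passes its speed limit or range.

## Working session

There is one attempt and no reset: what is moved stays moved. The work goes in short steps, Python scripts to look and compute and a tool call to move; the robot and the scene stay as the last step left them, time stands still between calls to the robot, and variables do not carry over. Pictures are saved under pics/ and viewed, at most 10 in all, crops included, and the job is handed in when it is done.

```bash
ls; mkdir -p pics
```

Run:
```python
from bench import robot
import cv2,numpy as np
for n in ("side","top"):
    cv2.imwrite(f"pics/{n}0.png",robot.grab_frame(n)); c=robot.calibration(n)
    print(n,c["fx"],c["cx"],c["cy"],c["distortion"]);print(np.round(c["cam_to_world"],3).tolist())
s=robot.state();print(s)
```

```text
bench.py
pics
side 455.7869031649037 277.1844310443882 204.28935794450686 [-0.02298545  0.          0.          0.          0.        ]
[[0.932, -0.213, 0.294, 0.289], [-0.363, -0.58, 0.729, -0.731], [0.015, -0.786, -0.618, 0.68], [0.0, 0.0, 0.0, 1.0]]
top 446.93253704882204 286.3795568071152 204.02386107528199 [-0.05654147  0.          0.          0.          0.        ]
[[-0.015, -0.995, 0.1, 0.471], [-1.0, 0.016, 0.01, 0.002], [-0.012, -0.1, -0.995, 1.006], [0.0, 0.0, 0.0, 1.0]]
{'clock': 0.1, 'joint_positions': array([ 1.10001396e+00,  3.42646296e-01,  1.52487993e+00,  1.58862208e-06,
        1.27538553e+00, -1.45969836e-01]), 'qvel': array([ 0.00028765, -0.00219476, -0.00299235, -0.00031317,  0.00014431,
       -0.00010088]), 'joint_efforts': array([ 6.49052508e-04, -4.32003593e+01, -2.44692242e+01,  7.19549507e-02,
        5.25904913e-02, -3.07126118e-05]), 'position': array([0.16735168, 0.49725465, 0.22613246]), 'tcp_rot': array([-3.14028780e+00, -1.93368734e-04,  2.81677953e+00]), 'wrist_force': array([-0.01816315,  0.45980964, -0.92299314]), 'torque': array([-0.00419344,  0.02215035, -0.03305965]), 'grasp_force': 0.0, 'finger_gap': 0.9958869515985218}
```

View pics/side0.png

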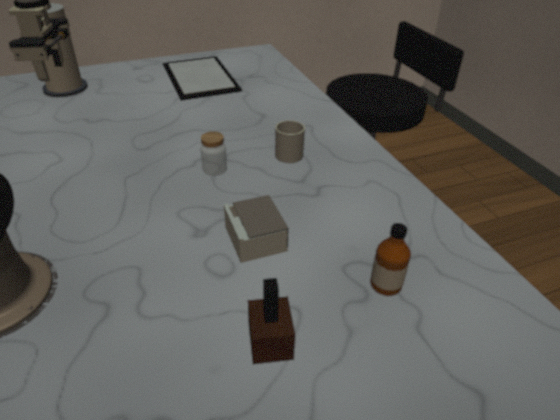

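View pics/top0.png

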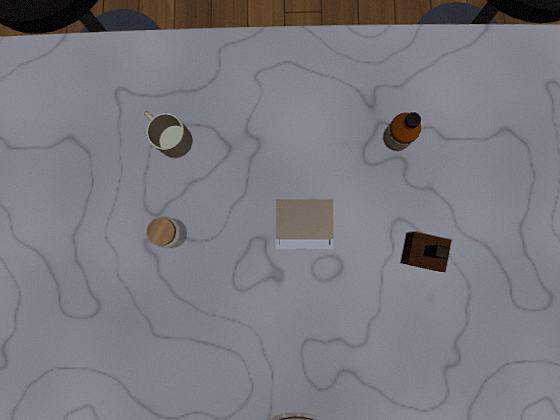

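The side view shows the box at about (256,228), the block at (271,330) and the key at (270,300). The top view shows the box at cols 276-333, rows 199-249, the block at about (426,252) and the key handle at about (437,252). Next I'll enlarge both.

Run:
```python
import cv2,numpy as np
t=cv2.imread("pics/top0.png")[190:280,265:465]; s=cv2.imread("pics/side0.png")
a=cv2.resize(t,None,fx=4,fy=4,interpolation=cv2.INTER_CUBIC)
b1=cv2.resize(s[190:265,215:300],None,fx=3,fy=3,interpolation=cv2.INTER_CUBIC)
b2=cv2.resize(s[270:365,235:305],None,fx=2.4,fy=2.4,interpolation=cv2.INTER_CUBIC)
b=np.zeros((230,800,3),np.uint8); b[:225,:255]=b1; b[:228,300:468]=b2
# darken-lift
o=np.vstack([a,b]); o=(255*(o/255.)**0.5).astype(np.uint8)
cv2.imwrite("pics/crop1.png",o);print(o.shape)
```

```text
(590, 800, 3)
```

View pics/crop1.png

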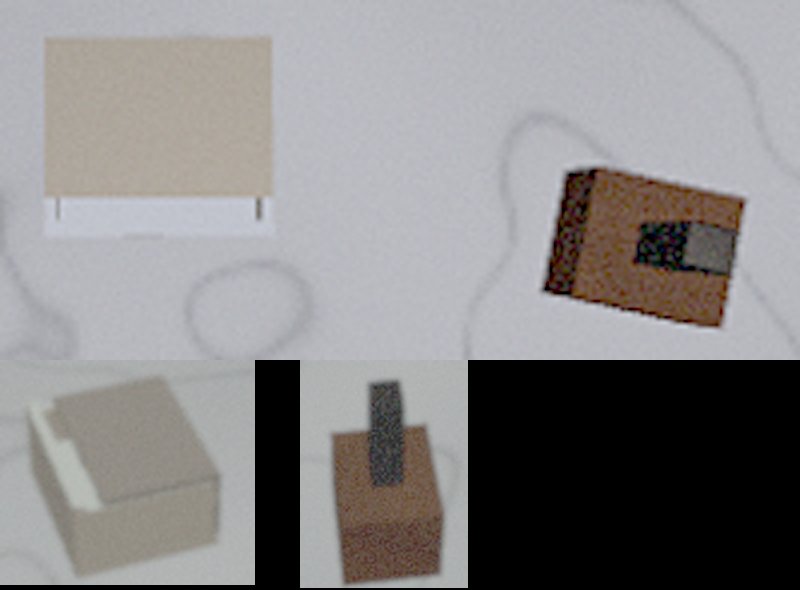

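The crop gives clear corners. The box corners are at crop (44,38), (272,38), (272,237) and (44,237), the block top at (597,168), (745,198), (722,327) and (572,297), and the key's handle top spans (686,221) to (736,272). I'll fit poses from both views.

Create h.py:
```python
import cv2,numpy as np
from scipy.optimize import least_squares
from bench import robot
def proj(n,P):
    c=robot.calibration(n);W=np.linalg.inv(np.array(c["cam_to_world"]))
    K=np.array([[c["fx"],0,c["cx"]],[0,c["fy"],c["cy"]],[0,0,1.]])
    return cv2.projectPoints(np.atleast_2d(P).astype(float),cv2.Rodrigues(W[:3,:3])[0],W[:3,3],K,np.array(c["distortion"],float))[0][:,0]
def Rz(a): return np.array([[np.cos(a),-np.sin(a),0],[np.sin(a),np.cos(a),0],[0,0,1]])
def fit(obs,p0):   # obs: {view: ([pts mm], [pixels])}; p: x,y,z,yaw
    def r(p): return np.concatenate([(proj(v,(Rz(p[3])@(np.array(P)/1e3).T).T+p[:3])-U).ravel() for v,(P,U) in obs.items()])
    s=least_squares(r,p0,x_scale=[.01,.01,.01,.1],loss="soft_l1"); return s.x,r(s.x).reshape(-1,2)
```

Run:
```python
from h import *
T=lambda L:np.array(L)/4.+[265,190]-[.375,.375]
A=lambda L:(np.array(L)-[0,360])/3.+[215,190]-.33
B=lambda L:(np.array(L)-[300,360])/2.4+[235,270]-.3
box={"top":([(45,60,66),(45,-60,66),(-40,-60,66),(-40,60,66),(-60,60,66),(-60,-60,66)],T([(44,38),(272,38),(272,196),(44,196),(44,237),(272,237)])),
"side":([(-60,60,66),(45,60,66),(45,-60,66),(-60,-60,0),(45,-60,0)],A([(30,405),(163,377),(218,475),(77,577),(217,543)]))}
blk={"top":([(35,40,70),(35,-40,70),(-35,-40,70),(-35,40,70)],T([(597,168),(745,198),(722,327),(572,297)])),
"side":([(-35,40,70),(35,40,70),(35,-40,70),(-35,-40,70),(35,-40,0),(-35,-40,0)],B([(332,434),(425,426),(442,517),(340,524),(440,570),(345,583)]))}
key={"top":([(11,13,145),(11,-13,145),(-11,-13,145),(-11,13,145)],T([(688,221),(740,229),(734,272),(683,268)])),
"side":([(-11,13,145),(11,13,145),(-11,-13,65),(11,-13,65)],B([(369,382),(401,380),(374,485),(403,485)]))}
for n,o,p in (("box",box,[.45,-.05,0,0]),("blk",blk,[.45,-.3,0,-.2]),("key",key,[.45,-.3,0,-.2])):
    x,r=fit(o,p);print(n,np.round(x,4));print(np.round(r,1).tolist())
```

```text
box [ 0.5311 -0.0256 -0.0011 -0.0201]
[[0.1, -0.4], [-0.2, -0.2], [0.0, 0.6], [-0.2, 0.3], [-0.2, -0.4], [0.1, -0.1], [-1.2, -0.5], [-0.1, -0.6], [0.9, 0.0], [-0.2, 0.9], [0.3, 0.6]]
blk [ 0.4605 -0.2858 -0.0006 -0.2338]
[[-0.1, -0.5], [0.0, 0.1], [-0.4, 0.8], [-0.3, 0.1], [-1.0, -1.0], [0.7, -1.6], [1.3, -0.9], [0.1, 0.8], [0.5, 2.1], [-1.2, 1.4]]
key [ 0.461  -0.2867  0.0042 -0.1946]
[[-0.0, -0.3], [0.2, 0.1], [0.1, 0.7], [-0.5, -0.6], [-0.7, -0.3], [-0.1, -1.2], [-0.1, 2.1], [1.1, 0.3]]
```

Add to h.py:
```python
from scipy.spatial.transform import Rotation as Ro
def go(target,yaw=None):
    s=robot.state();R=Ro.from_euler("xyz",s["tcp_rot"]).as_matrix()
    d=R.T@(np.array(target)-s["position"]);print("t",round(s["clock"],2),"pos",np.round(s["position"],4),"rot",np.round(s["tcp_rot"],4),"tool d",np.round(d,4),end=" ")
    if yaw is not None: print("turn",round(-((yaw-s["tcp_rot"][2]+np.pi)%(2*np.pi)-np.pi),4),end=" ")
    print("F",np.round(s["wrist_force"],1),"gap",round(s["finger_gap"],3),"grip",round(s["grasp_force"],1))
```

```text
(no output)
```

>>> {"method": "nudge_tcp", "body": {"steps": [[1,[-0.052,-0.025,0],0],[1,[-0.052,-0.025,0],0],[1,[-0.052,-0.025,0],0],[1,[-0.052,-0.025,0],0],[1,[-0.052,-0.025,0],0]]}}

```text
clock: 0.72
position: [0.375, 0.2946, 0.2266]
tcp_rot: [-3.142, -0.0, 2.817]
wrist_force: [0.8, 0.0, 0.1]
finger_gap: 1.004
grasp_force: 0.0
```

>>> {"method": "nudge_tcp", "body": {"steps": [[1,[0,0,0],0.18],[1,[0,0,0],0.18],[1,[0,0,0],0.18],[1,[0,0,0],0.18],[1,[0,0,0],0.18]]}}

```text
clock: 1.35
position: [0.3738, 0.296, 0.2264]
tcp_rot: [-3.141, 0.0, 1.911]
wrist_force: [-0.7, 0.8, 0.2]
finger_gap: 1.001
grasp_force: 0.0
```

>>> {"method": "nudge_tcp", "body": {"steps": [[1,[0,0,0],0.18],[1,[0,0,0],0.18],[1,[0,0,0],0.18],[1,[0,0,0],0.18],[1,[0,0,0],0]]}}

```text
clock: 1.98
position: [0.3739, 0.296, 0.2265]
tcp_rot: [-3.141, 0.0, 1.198]
wrist_force: [-0.1, -0.6, 0.9]
finger_gap: 1.001
grasp_force: 0.0
```

```bash
python3 -c "
from h import *
go([.461,-.287,.22],1.36)"
```

```text
t 1.98 pos [0.3739 0.296  0.2265] rot [-3.1412e+00  5.0000e-04  1.1984e+00] tool d [-0.5113  0.2933  0.0066] turn -0.1616 F [-0.1 -0.6  0.9] gap 1.001 grip 0.0
```

>>> {"method": "nudge_tcp", "body": {"steps": [[1,[0,0,0],-0.16],[1,[-0.055,0.021,0],0],[1,[-0.055,0.021,0],0],[1,[-0.055,0.021,0],0],[1,[-0.055,0.021,0],0]]}}

```text
clock: 2.6
position: [0.4093, 0.0616, 0.2268]
tcp_rot: [3.141, -0.0, 1.362]
wrist_force: [1.2, -0.4, -0.4]
finger_gap: 1.001
grasp_force: 0.0
```

>>> {"method": "nudge_tcp", "body": {"steps": [[1,[-0.055,0.021,0],0],[1,[-0.055,0.021,0],0],[1,[-0.055,0.021,0],0],[1,[-0.055,0.021,0],0],[1,[-0.055,0.021,0],0]]}}

```text
clock: 3.22
position: [0.4535, -0.2297, 0.2266]
tcp_rot: [3.142, -0.0, 1.361]
wrist_force: [1.6, -0.3, 1.0]
finger_gap: 1.002
grasp_force: 0.0
```

>>> {"method": "nudge_tcp", "body": {"steps": [[1,[-0.055,0.021,0],0],[1,[0,0,0],0]]}}

```text
clock: 3.48
position: [0.4622, -0.2894, 0.2256]
tcp_rot: [-3.141, 0.0, 1.356]
wrist_force: [-0.6, 0.8, -0.3]
finger_gap: 1.001
grasp_force: 0.0
```

```bash
python3 -c "
from h import *
go([.461,-.287,.092],1.356)
cv2.imwrite('pics/side1.png',robot.grab_frame('side')[150:370,160:380])"
```

```text
t 3.48 pos [ 0.4622 -0.2894  0.2256] rot [-3.1410e+00  2.0000e-04  1.3564e+00] tool d [ 0.0022 -0.0016  0.1336] turn 0.0004 F [-0.6  0.8 -0.3] gap 1.001 grip 0.0
```

View pics/side1.png

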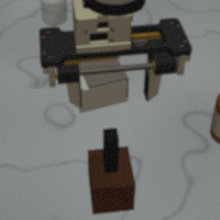

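The fingers, at crop (75,95) and (152,90), straddle the key at (110,150) along its thin side. I'll go down and close.

>>> {"method": "nudge_tcp", "body": {"steps": [[1,[0.002,-0.0015,0.045],0],[1,[0,0,0.045],0],[1,[0,0,0.044],0],[1,[0,0,0],0]]}}

```text
clock: 4.03
position: [0.4596, -0.2807, 0.0903]
tcp_rot: [-3.135, -0.004, 1.36]
wrist_force: [0.4, -0.2, 1.0]
finger_gap: 1.0
grasp_force: 0.0
```

>>> {"method": "nudge_tcp", "body": {"steps": [[0,[0,0,0],0],[0,[0,0,0],0],[0,[0,0,0],0],[0,[0,0,0],0],[0,[0,0,0],0]]}}

```text
clock: 4.65
position: [0.4614, -0.2837, 0.0929]
tcp_rot: [3.141, 0.0, 1.357]
wrist_force: [-0.0, 0.7, -0.6]
finger_gap: 0.505
grasp_force: 0.0
```

```bash
python3 -c "
from h import *
go([.461,-.287,.092],1.356)"
```

```text
t 4.65 pos [ 0.4614 -0.2837  0.0929] rot [3.1413e+00 1.0000e-04 1.3567e+00] tool d [-0.0033  0.0003  0.0009] turn 0.0007 F [-0.   0.7 -0.6] gap 0.505 grip 0.0
```

>>> {"method": "nudge_tcp", "body": {"steps": [[0,[-0.003,0,0],0],[0,[0,0,0],0],[0,[0,0,0],0],[0,[0,0,0],0],[0,[0,0,0],0]]}}

```text
clock: 5.28
position: [0.4607, -0.2865, 0.0926]
tcp_rot: [-3.141, -0.0, 1.357]
wrist_force: [-0.0, -0.5, -0.7]
finger_gap: 0.24
grasp_force: 29.9
```

>>> {"method": "nudge_tcp", "body": {"steps": [[0,[0,0,0],0],[0,[0,0,0],0],[0,[0,0,0],0]]}}

```text
clock: 5.65
position: [0.4608, -0.2865, 0.0927]
tcp_rot: [-3.142, -0.0, 1.357]
wrist_force: [-0.4, 0.5, -1.7]
finger_gap: 0.241
grasp_force: 29.9
```

```bash
python3 -c "
from h import *
go([.461,-.287,.092],1.356)"
```

```text
t 5.65 pos [ 0.4608 -0.2865  0.0927] rot [-3.1415e+00 -1.0000e-04  1.3568e+00] tool d [-0.0004  0.0003  0.0007] turn 0.0008 F [-0.4  0.5 -1.7] gap 0.241 grip 29.9
```

>>> {"method": "nudge_tcp", "body": {"steps": [[0,[0,0,-0.02],0],[0,[0,0,-0.03],0],[0,[0,0,-0.05],0],[0,[0,0,-0.04],0],[0,[0,0,0],0]]}}

```text
clock: 6.28
position: [0.4621, -0.2876, 0.2361]
tcp_rot: [3.135, 0.003, 1.357]
wrist_force: [-0.1, -0.7, -1.5]
finger_gap: 0.237
grasp_force: 29.9
```

>>> {"method": "nudge_tcp", "body": {"steps": [[0,[0,0,0],-0.1],[0,[0,0,0],-0.096],[0,[0,0,0],0]]}}

```text
clock: 6.65
position: [0.4603, -0.2862, 0.2315]
tcp_rot: [-3.14, -0.001, 1.552]
wrist_force: [0.9, -0.7, -0.9]
finger_gap: 0.237
grasp_force: 29.9
```

```bash
python3 -c "
from h import *
go([.4851,-.0248,.23],1.553)"
```

```text
t 6.65 pos [ 0.4603 -0.2862  0.2315] rot [-3.1400e+00 -1.5000e-03  1.5519e+00] tool d [0.2618 0.0198 0.0018] turn -0.0011 F [ 0.9 -0.7 -0.9] gap 0.237 grip 29.9
```

>>> {"method": "nudge_tcp", "body": {"steps": [[0,[0.052,0.004,0],0],[0,[0.052,0.004,0],0],[0,[0.052,0.004,0],0],[0,[0.052,0.004,0],0],[0,[0.053,0.004,0],0]]}}

```text
clock: 7.28
position: [0.4852, -0.0243, 0.2321]
tcp_rot: [-3.141, -0.0, 1.55]
wrist_force: [1.5, 0.4, -1.1]
finger_gap: 0.238
grasp_force: 29.9
```

>>> {"method": "nudge_tcp", "body": {"steps": [[0,[0,0,0],0],[0,[0,0,0],0],[0,[0,0,0.03],0],[0,[0,0,0.02],0],[0,[0,0,0],0]]}}

```text
clock: 7.9
position: [0.4845, -0.0272, 0.1813]
tcp_rot: [-3.138, -0.001, 1.55]
wrist_force: [0.2, -0.1, -0.7]
finger_gap: 0.238
grasp_force: 29.9
```

Run:
```python
from h import *
go([.4851,-.0248,.18],1.553)
s=robot.grab_frame('side');cv2.imwrite('pics/side2f.png',s)
t=robot.grab_frame('top');cv2.imwrite('pics/top2f.png',t)
p=robot.state()["position"];print(proj("side",[p-[0,0,.0877]]),proj("side",[[.4851,-.0248,.066]]))
f=lambda im:(255*(im/255.)**.5).astype(np.uint8)
a=cv2.resize(f(s[130:270,200:320]),None,fx=4,fy=4,interpolation=cv2.INTER_CUBIC)
cv2.imwrite('pics/c2.png',a)
```

```text
t 7.9 pos [ 0.4845 -0.0272  0.1813] rot [-3.138e+00 -5.000e-04  1.550e+00] tool d [0.0024 0.0006 0.0013] turn -0.003 F [ 0.2 -0.1 -0.7] gap 0.238 grip 29.9
[[237.39283606 208.75285519]] [[237.31804913 219.19527808]]
```

View pics/c2.png

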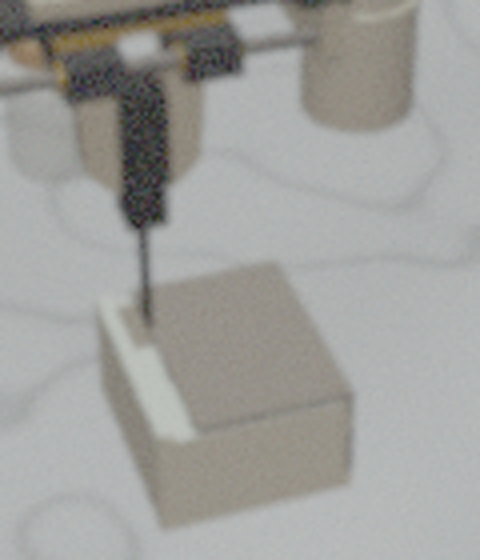

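The blade tip is at crop (149,325), which is full-frame (237,211) and matches the predicted column. It stands right above the tan slot gap. Now I'll lower it.

>>> {"method": "nudge_tcp", "body": {"steps": [[0,[0.002,0.0005,0],0],[0,[0,0,0.01],0],[0,[0,0,0.01],0],[0,[0,0,0.01],0],[0,[0,0,0],0]]}}

```text
clock: 8.62
position: [0.4853, -0.0238, 0.1516]
tcp_rot: [-3.139, -0.001, 1.553]
wrist_force: [0.1, 0.1, -0.3]
finger_gap: 0.237
grasp_force: 29.9
```

>>> {"method": "nudge_tcp", "body": {"steps": [[0,[0,0,0.009],0],[0,[0,0,0.009],0],[0,[0,0,0],0],[0,[0,0,0],0]]}}

```text
clock: 9.12
position: [0.4861, -0.024, 0.1348]
tcp_rot: [3.141, -0.0, 1.553]
wrist_force: [-0.2, -0.1, -0.6]
finger_gap: 0.24
grasp_force: 29.9
```

Run:
```python
from h import *
go([.4851,-.0248,.133],1.553)
s=robot.grab_frame('side')
f=lambda im:(255*(im/255.)**.5).astype(np.uint8)
cv2.imwrite('pics/c3.png',cv2.resize(f(s[160:270,200:320]),None,fx=4,fy=4,interpolation=cv2.INTER_CUBIC))
```

```text
t 9.12 pos [ 0.4861 -0.024   0.1348] rot [ 3.1414e+00 -1.0000e-04  1.5528e+00] tool d [-0.0008 -0.001   0.0018] turn -0.0002 F [-0.2 -0.1 -0.6] gap 0.24 grip 29.9
```

View pics/c3.png

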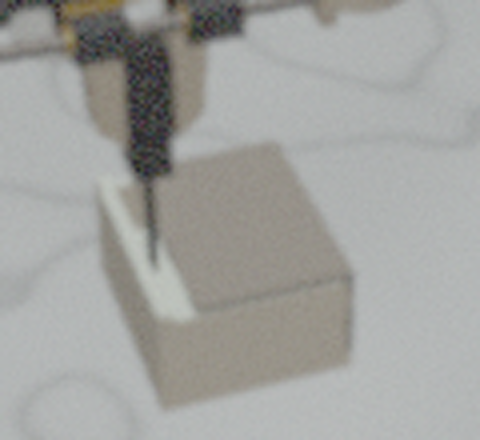

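The blade is in the slot: it enters at crop (153,268), with no contact force. I'll push back towards the hinge, rising slightly.

>>> {"method": "nudge_tcp", "body": {"steps": [[0,[0,0.008,-0.001],0],[0,[0,0.008,-0.003],0],[0,[0,0.008,-0.004],0],[0,[0,0.008,-0.004],0],[0,[0,0.008,-0.004],0]]}}

```text
clock: 9.8
position: [0.5197, -0.0241, 0.1504]
tcp_rot: [-3.125, -0.001, 1.554]
wrist_force: [-20.8, -0.3, 17.4]
finger_gap: 0.313
grasp_force: 35.3
```

>>> {"method": "nudge_tcp", "body": {"steps": [[0,[0,0.008,-0.003],0],[0,[0,0.008,-0.002],0],[0,[0,0.008,-0.002],0],[0,[0,0.008,-0.001],0],[0,[0,0.008,0],0]]}}

```text
clock: 10.42
position: [0.5613, -0.025, 0.1605]
tcp_rot: [-3.13, -0.0, 1.553]
wrist_force: [-16.6, 0.6, 23.0]
finger_gap: 0.467
grasp_force: 37.1
```

```bash
python3 -c "
from h import *
go([.5561,-.024,.158],1.553)
s=robot.grab_frame('side')
f=lambda im:(255*(im/255.)**.5).astype(np.uint8)
cv2.imwrite('pics/c4.png',cv2.resize(f(s[130:270,190:350]),None,fx=3,fy=3,interpolation=cv2.INTER_CUBIC))"
```

```text
t 10.43 pos [ 0.5613 -0.025   0.1605] rot [-3.1304e+00 -3.0000e-04  1.5534e+00] tool d [ 0.0009 -0.0052  0.0025] turn 0.0004 F [-16.6   0.6  23. ] gap 0.467 grip 37.1
```

View pics/c4.png

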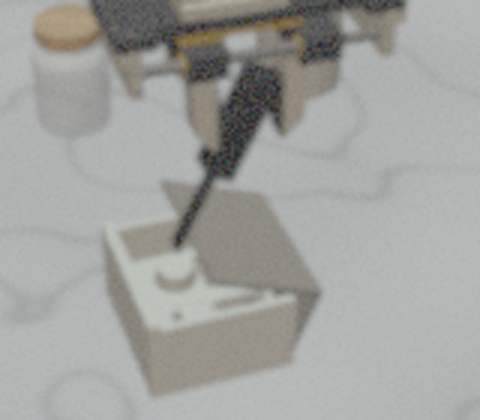

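The cover is about half open, with its free edge running from crop (165,183) to (205,270). The key has tilted in the fingers and the blade leans at about 35°, because friction at the edge jammed it. I'll estimate the cover angle and the key lean before mending it.

Run:
```python
from h import *
bx=np.array([.5311,-.0256,0]);R=Rz(-.018)
for th in np.arange(.2,.9,.1):
    P=[]
    for y in (.06,-.06):
        x,z=-.085,.054
        P.append(bx+R@np.array([.045+x*np.cos(th)+z*np.sin(th),y,.012+z*np.cos(th)-x*np.sin(th)]))
    print(round(th,1),np.round(proj("side",P),1).tolist())
# key tip & handle lower end at y=-.025 plane: px -> x,z
for u in ((190+178/3,130+243/3),(190+213/3,130+165/3),(190+268/3,130+72/3)):
    print(u,least_squares(lambda q:(proj("side",[[q[0],-.025,q[1]]])-u).ravel(),[.5,.1]).x)
```

```text
0.2 [[237.4, 195.1], [254.5, 229.5]]
0.3 [[240.5, 191.9], [258.0, 226.1]]
0.4 [[244.0, 188.9], [261.8, 222.8]]
0.5 [[247.7, 186.1], [265.9, 219.9]]
0.6 [[251.6, 183.7], [270.2, 217.2]]
0.7 [[255.8, 181.5], [274.7, 214.8]]
0.8 [[260.0, 179.7], [279.4, 212.8]]
(249.33333333333334, 211.0) [0.51181887 0.08070546]
(261.0, 185.0) [0.53807532 0.1409698 ]
(279.3333333333333, 154.0) [0.57663132 0.20616628]
```

>>> {"method": "nudge_tcp", "body": {"steps": [[0,[0,-0.008,0.002],0],[0,[0,-0.008,0.002],0],[0,[0,-0.008,0.002],0],[0,[0,-0.008,0.002],0],[0,[0,0,0],0]]}}

```text
clock: 11.1
position: [0.5315, -0.0245, 0.1507]
tcp_rot: [-3.136, -0.001, 1.553]
wrist_force: [-7.0, 0.4, 4.8]
finger_gap: 0.393
grasp_force: 28.0
```

Run:
```python
from h import *
go([.5561,-.024,.158],1.553)
s=robot.grab_frame('side')
f=lambda im:(255*(im/255.)**.5).astype(np.uint8)
cv2.imwrite('pics/c5.png',cv2.resize(f(s[130:270,190:350]),None,fx=3,fy=3,interpolation=cv2.INTER_CUBIC))
```

```text
t 11.1 pos [ 0.5315 -0.0245  0.1507] rot [-3.1358e+00 -6.0000e-04  1.5530e+00] tool d [ 0.0009  0.0246 -0.0075] turn -0.0 F [-7.   0.4  4.8] gap 0.393 grip 28.0
```

View pics/c5.png

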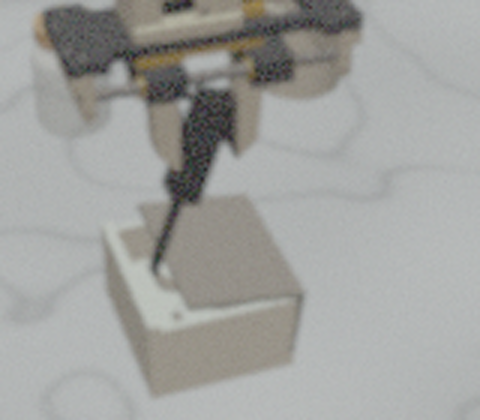

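The key still leans, with its tip at crop (155,270) and the blade in the slot region, and the cover is nearly shut. I'll keep backing off so the grip squares it up.

>>> {"method": "nudge_tcp", "body": {"steps": [[0,[0,-0.007,0.002],0],[0,[0,-0.007,0.002],0],[0,[0,-0.007,0.001],0],[0,[0,-0.006,0],0],[0,[0,0,0],0]]}}

```text
clock: 11.78
position: [0.5049, -0.024, 0.1457]
tcp_rot: [-3.137, -0.001, 1.553]
wrist_force: [-6.4, 0.6, 4.1]
finger_gap: 0.296
grasp_force: 28.7
```

Run:
```python
from h import *
go([.4851,-.024,.158],1.553)
s=robot.grab_frame('side');cv2.imwrite('pics/s6f.png',s)
f=lambda im:(255*(im/255.)**.5).astype(np.uint8)
cv2.imwrite('pics/c6.png',cv2.resize(f(s[130:270,190:350]),None,fx=3,fy=3,interpolation=cv2.INTER_CUBIC))
```

```text
t 11.78 pos [ 0.5049 -0.024   0.1457] rot [-3.1366e+00 -6.0000e-04  1.5530e+00] tool d [-0.0003 -0.0199 -0.0122] turn 0.0 F [-6.4  0.6  4.1] gap 0.296 grip 28.7
```

>>> {"method": "nudge_tcp", "body": {"steps": [[0,[0,-0.006,0],0],[0,[0,-0.006,0],0],[0,[0,-0.003,0],0],[0,[0,0,0],0],[0,[0,0,0],0]]}}

```text
clock: 12.45
position: [0.4911, -0.0239, 0.1456]
tcp_rot: [-3.139, -0.0, 1.553]
wrist_force: [-5.6, 1.0, 3.3]
finger_gap: 0.239
grasp_force: 29.9
```

Run:
```python
from h import *
go([.4851,-.024,.133],1.553)
```

```text
t 12.45 pos [ 0.4911 -0.0239  0.1456] rot [-3.1388e+00 -5.0000e-04  1.5529e+00] tool d [-0.0002 -0.0059  0.0126] turn -0.0001 F [-5.6  1.   3.3] gap 0.239 grip 29.9
```

>>> {"method": "nudge_tcp", "body": {"steps": [[0,[0,-0.003,0],0],[0,[0,-0.003,0],0],[0,[0,0,0],0],[0,[0,0,0],0]]}}

```text
clock: 12.95
position: [0.4864, -0.0241, 0.1459]
tcp_rot: [3.141, 0.0, 1.553]
wrist_force: [-0.5, 1.1, -0.9]
finger_gap: 0.235
grasp_force: 30.0
```

Run:
```python
from h import *
go([.4851,-.024,.133],1.553)
s=robot.grab_frame('side');t=robot.grab_frame('top');cv2.imwrite('pics/s7f.png',s);cv2.imwrite('pics/t7f.png',t)
p=robot.state()["position"]
for h in (.08,.0877,.015,.023): print(h,proj("side",[p-[0,.013,h]]),)
g=cv2.cvtColor(s,cv2.COLOR_BGR2GRAY)
for r in range(170,240,2): print(r,g[r,226:254].tolist())
```

```text
t 12.95 pos [ 0.4864 -0.0241  0.1459] rot [3.1407e+00 1.0000e-04 1.5528e+00] tool d [ 0.     -0.0013  0.0129] turn -0.0002 F [-0.5  1.1 -0.9] gap 0.235 grip 30.0
0.08 [[239.61889098 222.72609995]]
0.0877 [[239.7512136  225.54287938]]
0.015 [[238.44920279 197.7637559 ]]
0.023 [[238.59845059 200.95517889]]
170 [48, 52, 52, 49, 38, 29, 28, 23, 25, 26, 15, 22, 12, 19, 26, 17, 34, 53, 67, 72, 74, 75, 78, 79, 81, 92, 109, 124]
172 [75, 78, 77, 67, 51, 31, 24, 16, 11, 25, 18, 13, 10, 26, 16, 8, 28, 52, 70, 73, 70, 76, 76, 77, 81, 99, 112, 124]
174 [74, 77, 72, 64, 54, 36, 24, 11, 23, 10, 15, 13, 13, 14, 12, 21, 31, 51, 67, 72, 74, 77, 76, 76, 86, 104, 120, 125]
176 [76, 74, 73, 66, 58, 42, 14, 12, 21, 13, 13, 18, 9, 15, 12, 13, 24, 47, 65, 75, 78, 76, 76, 78, 82, 109, 118, 126]
178 [76, 74, 74, 74, 58, 42, 13, 14, 9, 10, 14, 11, 29, 9, 19, 8, 22, 41, 60, 72, 78, 74, 73, 77, 86, 104, 120, 123]
180 [75, 76, 73, 72, 59, 42, 13, 13, 21, 15, 10, 10, 16,
[... 2991 characters left out ...]
143, 132, 107, 86, 83, 83, 85, 85, 82, 85, 86, 84]
230 [111, 91, 68, 69, 68, 71, 71, 76, 92, 115, 137, 142, 141, 145, 142, 140, 141, 140, 130, 107, 88, 85, 84, 80, 83, 83, 86, 83]
232 [121, 99, 81, 70, 68, 67, 72, 70, 78, 93, 120, 135, 145, 145, 142, 140, 145, 142, 139, 131, 108, 88, 82, 81, 84, 87, 82, 85]
234 [129, 116, 103, 85, 68, 71, 65, 69, 68, 75, 92, 119, 138, 140, 144, 144, 142, 144, 144, 140, 125, 99, 86, 84, 81, 86, 82, 82]
236 [127, 126, 117, 102, 79, 71, 68, 73, 64, 69, 77, 94, 120, 139, 142, 142, 141, 141, 141, 142, 138, 119, 86, 80, 80, 76, 76, 73]
238 [129, 132, 127, 113, 97, 77, 70, 68, 69, 67, 70, 74, 96, 116, 130, 132, 130, 136, 138, 141, 140, 129, 116, 96, 88, 82, 88, 89]
```

Run:
```python
from h import *
def bottom(f,p,off):
    g=cv2.imread(f,0).astype(float)
    u=proj("side",[np.array(p)-[0,.013,off-.065]])[0]; c=int(round(u[0]))
    prof=g[:,c+2:c+4].mean(1); r0=int(u[1])
    seg=prof[r0-8:r0+12]; k=np.argmax(np.diff(seg)>0)
    thr=45; i=[j for j in range(r0-8,r0+14) if prof[j]<thr<=prof[j+1]][0]
    return u,c,i+(thr-prof[i])/(prof[i+1]-prof[i])
print(bottom("pics/side2f.png",[.4845,-.0272,.1813],.0877))
print(bottom("pics/s7f.png",[.4864,-.0241,.1459],.0877))
```

```text
(array([237.54786961, 187.4660067 ]), 238, np.float64(184.5185185185185))
(array([238.67603104, 200.78631633]), 239, np.float64(203.1860465116279))
```

Run:
```python
from h import *
g=cv2.imread("pics/side2f.png",0)
for r in range(162,216,2): print(r,g[r,224:252].tolist())
```

```text
162 [75, 78, 75, 80, 62, 46, 27, 14, 19, 9, 9, 12, 18, 16, 13, 11, 14, 22, 53, 66, 74, 76, 73, 78, 74, 77, 95, 112]
164 [74, 72, 74, 73, 64, 47, 24, 16, 13, 21, 23, 15, 18, 16, 11, 12, 16, 22, 47, 68, 72, 75, 77, 80, 73, 79, 101, 116]
166 [72, 75, 77, 69, 66, 48, 29, 12, 13, 14, 9, 14, 16, 16, 18, 12, 24, 19, 47, 63, 72, 75, 75, 75, 74, 85, 101, 117]
168 [76, 77, 72, 74, 68, 50, 39, 10, 15, 12, 13, 21, 9, 13, 21, 27, 18, 21, 42, 61, 72, 72, 70, 73, 79, 84, 100, 113]
170 [75, 74, 74, 76, 68, 61, 31, 8, 10, 9, 21, 12, 11, 10, 16, 8, 19, 11, 43, 59, 75, 76, 74, 77, 89, 106, 113, 121]
172 [73, 70, 78, 76, 71, 59, 36, 15, 18, 13, 11, 15, 19, 9, 17, 14, 17, 21, 39, 64, 75, 77, 83, 99, 113, 121, 127, 125]
174 [79, 77, 73, 76, 74, 61, 40, 7, 22, 14, 14, 11, 22, 14, 21, 14, 10, 21, 39, 62, 81, 97, 111, 118, 128, 124, 127, 126]
176 [112, 101, 87, 79, 75, 62, 40, 18, 10, 19, 14, 20, 8, 16, 8, 10, 32, 48, 75, 95, 113, 118, 127, 125, 125, 127, 125, 127]
178 [123, 123, 118, 108, 92, 64, 38, 17, 9, 20, 20, 25, 21, 17, 8, 7, 21, 59, 95, 115, 127, 125, 126, 125, 124, 126, 128, 124]
180 [123, 124, 124
[... 1648 characters left out ...]
125, 114, 91, 68, 47, 31, 40, 68, 82, 84, 81, 82, 81, 80, 85, 85, 87, 84, 86, 83, 84]
206 [116, 130, 140, 142, 140, 123, 118, 111, 101, 89, 62, 46, 26, 44, 62, 80, 82, 83, 80, 83, 86, 84, 83, 81, 81, 85, 85, 82]
208 [102, 116, 133, 142, 135, 114, 97, 86, 86, 82, 71, 52, 29, 37, 65, 84, 84, 78, 82, 84, 80, 85, 84, 84, 80, 87, 77, 79]
210 [91, 95, 118, 134, 141, 133, 113, 94, 82, 85, 84, 69, 48, 44, 58, 75, 84, 83, 84, 79, 81, 85, 83, 82, 81, 86, 81, 84]
212 [94, 79, 93, 117, 133, 139, 133, 115, 97, 87, 83, 83, 72, 65, 75, 85, 82, 82, 83, 85, 86, 82, 84, 84, 83, 84, 81, 81]
214 [97, 78, 73, 90, 117, 136, 139, 134, 114, 93, 87, 84, 81, 76, 77, 80, 84, 85, 83, 80, 81, 87, 80, 84, 84, 86, 84, 78]
```

The key is upright again and free of contact, though it has slid about 12 mm down in the grip, so the tip is now about 0.099 below the TCP. I'll lower it a little, then follow the cover edge's arc and rise at least as fast as the edge, so that friction helps instead of locking.

>>> {"method": "nudge_tcp", "body": {"steps": [[0,[0,0,0.004],0],[0,[0,0,0.004],0],[0,[0,0,0],0],[0,[0,0,0],0]]}}

```text
clock: 13.55
position: [0.486, -0.024, 0.1376]
tcp_rot: [-3.142, -0.0, 1.553]
wrist_force: [1.3, -0.7, -1.2]
finger_gap: 0.238
grasp_force: 30.0
```

>>> {"method": "nudge_tcp", "body": {"steps": [[0,[0,0.003,-0.002],0],[0,[0,0.005,-0.009],0],[0,[0,0.006,-0.009],0],[0,[0,0.007,-0.008],0]]}}

```text
clock: 14.05
position: [0.5078, -0.0244, 0.1667]
tcp_rot: [3.141, 0.0, 1.553]
wrist_force: [0.1, -0.6, -0.7]
finger_gap: 0.238
grasp_force: 30.0
```

```bash
python3 -c "
from h import *
go([.4851,-.024,.133],1.553)"
```

```text
t 14.05 pos [ 0.5078 -0.0244  0.1667] rot [3.1406e+00 1.0000e-04 1.5528e+00] tool d [ 0.     -0.0227  0.0337] turn -0.0002 F [ 0.1 -0.6 -0.7] gap 0.238 grip 30.0
```

>>> {"method": "nudge_tcp", "body": {"steps": [[0,[0,0.0075,-0.0065],0],[0,[0,0.008,-0.0055],0],[0,[0,0.0085,-0.0045],0],[0,[0,0.009,-0.0035],0],[0,[0,0.009,-0.003],0]]}}

```text
clock: 14.68
position: [0.5497, -0.0251, 0.1888]
tcp_rot: [3.142, -0.0, 1.553]
wrist_force: [-0.6, -0.2, -0.7]
finger_gap: 0.234
grasp_force: 30.0
```

```bash
python3 -c "
from h import *
go([.4851,-.024,.133],1.553)
s=robot.grab_frame('side')
f=lambda im:(255*(im/255.)**.5).astype(np.uint8)
cv2.imwrite('pics/s8f.png',s)
cv2.imwrite('pics/c8.png',cv2.resize(f(s[130:270,190:350]),None,fx=3,fy=3,interpolation=cv2.INTER_CUBIC))"
```

```text
t 14.68 pos [ 0.5497 -0.0251  0.1888] rot [ 3.1416e+00 -1.0000e-04  1.5528e+00] tool d [-0.     -0.0646  0.0558] turn -0.0002 F [-0.6 -0.2 -0.7] gap 0.234 grip 30.0
```

View pics/c8.png

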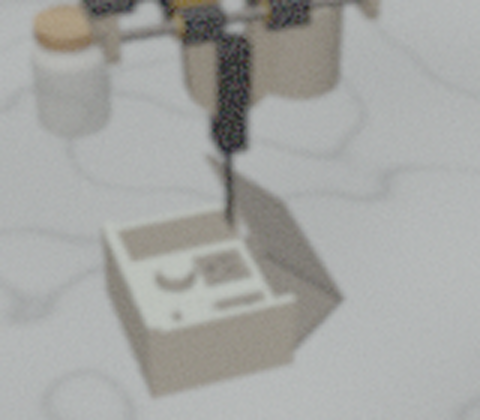

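The cover is held about 0.7 rad open, the key is upright and the blade is at crop (230,190). I'll push on so that it falls back.

>>> {"method": "nudge_tcp", "body": {"steps": [[0,[0,0.009,-0.002],0],[0,[0,0.009,-0.001],0],[0,[0,0.009,0],0],[0,[0,0.009,0],0],[0,[0,0,0],0]]}}

```text
clock: 15.35
position: [0.5855, -0.0258, 0.1914]
tcp_rot: [-3.141, -0.0, 1.553]
wrist_force: [0.3, -0.3, -0.2]
finger_gap: 0.24
grasp_force: 30.0
```

>>> {"method": "nudge_tcp", "body": {"steps": [[0,[0,0,0],0],[0,[0,0,0],0],[0,[0,0,0],0],[0,[0,0,0],0]]}}

```text
clock: 15.85
position: [0.5849, -0.0258, 0.1918]
tcp_rot: [3.141, -0.0, 1.553]
wrist_force: [-0.4, 0.1, -1.3]
finger_gap: 0.241
grasp_force: 30.0
```

Run:
```python
from h import *
go([.4851,-.024,.133],1.553)
s=robot.grab_frame('side');t=robot.grab_frame('top');cv2.imwrite('pics/s9f.png',s);cv2.imwrite('pics/t9f.png',t)
bx=np.array([.5311,-.0256,0]);R=Rz(-.018)
for n in ("side","top"):
    print(n,np.round(proj(n,[bx+R@np.array(q) for q in ((-.015,.026,.038),(-.015,-.026,.038),(-.06,.06,.066),(.045,-.06,.061),(.1,0,.09))]),1).tolist())
f=lambda im:(255*(im/255.)**.5).astype(np.uint8)
a=cv2.resize(f(s[120:270,190:340]),None,fx=2.6,fy=2.6,interpolation=cv2.INTER_CUBIC)
b=cv2.resize(f(t[140:270,250:370]),None,fx=3,fy=3,interpolation=cv2.INTER_CUBIC)
o=np.zeros((400,760,3),np.uint8);o[:390,:390]=a;o[:390,395:755]=b
cv2.imwrite('pics/c9.png',o)
```

```text
t 15.85 pos [ 0.5849 -0.0258  0.1918] rot [ 3.1414e+00 -1.0000e-04  1.5527e+00] tool d [-0.     -0.0998  0.0588] turn -0.0003 F [-0.4  0.1 -1.3] gap 0.241 grip 30.0
side [[248.1, 218.8], [255.5, 233.8], [223.4, 203.8], [288.3, 229.4], [302.4, 196.2]]
top [[291.7, 227.8], [315.7, 227.8], [275.4, 248.6], [332.2, 199.1], [304.3, 171.1]]
```

>>> {"method": "nudge_tcp", "body": {"steps": [[0,[0.009,-0.023,0],0],[0,[0.009,-0.023,0],0],[0,[0.009,-0.022,0],0],[0,[0,0,0.01],0],[0,[0,0,0.01],0]]}}

```text
clock: 16.58
position: [0.5181, 0.0022, 0.1712]
tcp_rot: [3.141, 0.0, 1.553]
wrist_force: [-0.2, -0.4, -2.5]
finger_gap: 0.238
grasp_force: 30.0
```

>>> {"method": "nudge_tcp", "body": {"steps": [[0,[0,0,0.008],0],[0,[0,0,0],0],[0,[0,0,0],0],[0,[0,0,0],0]]}}

```text
clock: 17.08
position: [0.5178, 0.0024, 0.164]
tcp_rot: [3.141, -0.0, 1.553]
wrist_force: [0.6, 0.4, -0.6]
finger_gap: 0.243
grasp_force: 30.0
```

Run:
```python
from h import *
go([.5166,.0007,.150],1.553)
s=robot.grab_frame('side');t=robot.grab_frame('top');cv2.imwrite('pics/s10f.png',s);cv2.imwrite('pics/t10f.png',t)
p=robot.state()["position"]
for h in (.0877,.0945,.0997): print(h,proj("side",[p-[0,0,h],p-[0,.007,h]]).round(1).tolist())
f=lambda im:(255*(im/255.)**.5).astype(np.uint8)
a=cv2.resize(f(s[140:260,200:310]),None,fx=4,fy=4,interpolation=cv2.INTER_CUBIC)
b=cv2.resize(f(t[145:265,255:345]),None,fx=4,fy=4,interpolation=cv2.INTER_CUBIC)
cv2.imwrite('pics/c10.png',np.hstack([a,b[:480,:360]]))
```

```text
t 17.07 pos [0.5178 0.0024 0.164 ] rot [ 3.1409 -0.      1.5528] tool d [-0.0017 -0.0012  0.014 ] turn -0.0002 F [ 0.6  0.4 -0.6] gap 0.243 grip 30.0
0.0877 [[247.9, 204.4], [248.9, 206.4]]
0.0945 [[248.0, 206.9], [249.0, 208.8]]
0.0997 [[248.0, 208.8], [249.1, 210.7]]
```

View pics/c10.png

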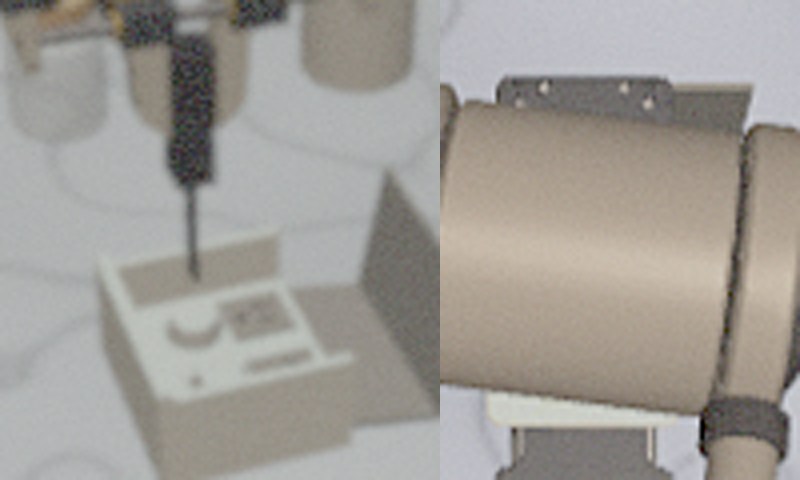

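The cover is wide open at the right. The blade tip is at crop (194,278), which is frame (248.5,209.5), right above the round button, whose crescent side is centred at about (194,320). I'll come down gently while watching the force.

>>> {"method": "nudge_tcp", "body": {"steps": [[0,[-0.0015,-0.001,0.005],0],[0,[0,0,0.006],0],[0,[0,0,0.005],0],[0,[0,0,0.004],0],[0,[0,0,0],0]]}}

```text
clock: 17.8
position: [0.5163, 0.001, 0.1433]
tcp_rot: [-3.141, -0.0, 1.553]
wrist_force: [-0.2, -0.0, -0.9]
finger_gap: 0.234
grasp_force: 30.0
```

>>> {"method": "nudge_tcp", "body": {"steps": [[0,[0,0,0],0],[0,[0,0,0],0],[0,[0,0,0],0]]}}

```text
clock: 18.18
position: [0.5166, 0.001, 0.1439]
tcp_rot: [3.141, -0.0, 1.553]
wrist_force: [-0.6, 0.4, -0.7]
finger_gap: 0.234
grasp_force: 30.0
```

Create w.py:
```python
from h import *
F=[]
for i in range(6):
    s=robot.grab_frame('side');F.append(robot.state()["wrist_force"])
F=np.array(F);print("mean F",F.mean(0).round(2),F[:,2].round(1));go([.5170,.0007,.133],1.553)
cv2.imwrite('pics/now.png',s)
```

```bash
python3 w.py
```

```text
mean F [-0.01  0.03 -0.69] [-0.4 -0.4 -1.  -0.4 -1.7 -0.3]
t 18.48 pos [0.5165 0.001  0.1437] rot [ 3.1415e+00 -1.0000e-04  1.5528e+00] tool d [-0.0003  0.0005  0.0107] turn -0.0002 F [ 0.8  0.1 -0.3] gap 0.234 grip 30.0
```

>>> {"method": "nudge_tcp", "body": {"steps": [[0,[0,0,0.003],0],[0,[0,0,0.003],0],[0,[0,0,0.002],0],[0,[0,0,0],0],[0,[0,0,0],0]]}}

```text
clock: 19.1
position: [0.5163, 0.001, 0.1358]
tcp_rot: [-3.141, -0.0, 1.553]
wrist_force: [-0.4, -0.7, 1.3]
finger_gap: 0.24
grasp_force: 30.0
```

```bash
python3 w.py
```

```text
mean F [-0.43  0.35  0.24] [ 0.4  0.9  0.   0.3 -0.4  0.1]
t 19.4 pos [0.5164 0.001  0.1358] rot [ 3.1416e+00 -1.0000e-04  1.5529e+00] tool d [-0.0003  0.0006  0.0028] turn -0.0001 F [ 0.1 -0.2  0.1] gap 0.241 grip 30.0
```

>>> {"method": "nudge_tcp", "body": {"steps": [[0,[0,0,0.002],0],[0,[0,0,0],0],[0,[0,0,0],0]]}}

```text
clock: 19.77
position: [0.5166, 0.001, 0.1338]
tcp_rot: [3.141, -0.0, 1.553]
wrist_force: [-0.2, 0.0, 2.0]
finger_gap: 0.237
grasp_force: 30.0
```

```bash
python3 w.py
```

```text
mean F [-0.09  0.01  1.98] [1.  1.9 2.1 2.5 2.2 2.1]
t 20.07 pos [0.5166 0.0009 0.1338] rot [ 3.1413 -0.      1.5528] tool d [-0.0002  0.0004  0.0008] turn -0.0002 F [0.2 0.3 2.1] gap 0.237 grip 30.0
```

>>> {"method": "nudge_tcp", "body": {"steps": [[0,[0,0,0.0015],0],[0,[0,0,0.001],0],[0,[0,0,0],0],[0,[0,0,0],0]]}}

```text
clock: 20.58
position: [0.5166, 0.001, 0.1313]
tcp_rot: [3.141, -0.0, 1.553]
wrist_force: [-0.6, 0.3, 2.3]
finger_gap: 0.24
grasp_force: 30.0
```

```bash
python3 w.py
```

Run:
```python
from h import *
a=cv2.imread('pics/s10f.png',0).astype(int);b=cv2.imread('pics/now.png',0).astype(int)
for r in range(200,228,1): print(r,b[r,238:262].tolist())
```

```text
mean F [0.14 0.08 2.51] [3.3 1.6 2.8 2.4 2.  3.1]
t 20.88 pos [0.5166 0.001  0.1313] rot [ 3.1413 -0.      1.5528] tool d [-0.0003  0.0005 -0.0017] turn -0.0002 F [ 0.6 -0.3  3.1] gap 0.236 grip 30.0
200 [128, 129, 127, 127, 118, 110, 85, 65, 46, 31, 43, 75, 101, 116, 120, 126, 127, 129, 127, 124, 119, 112, 104, 104]
201 [128, 126, 128, 133, 129, 128, 117, 93, 64, 41, 50, 88, 112, 120, 124, 120, 113, 114, 106, 98, 95, 92, 93, 87]
202 [131, 129, 131, 132, 129, 136, 124, 107, 77, 37, 47, 80, 101, 109, 102, 100, 96, 92, 86, 83, 87, 89, 86, 87]
203 [134, 132, 131, 130, 125, 124, 114, 95, 67, 35, 39, 65, 89, 89, 89, 89, 85, 85, 85, 84, 84, 86, 86, 86]
204 [119, 115, 113, 111, 107, 104, 95, 80, 58, 39, 39, 64, 78, 85, 81, 83, 89, 86, 82, 87, 83, 85, 87, 86]
205 [103, 97, 96, 92, 86, 88, 86, 74, 54, 24, 35, 55, 76, 84, 86, 87, 85, 85, 82, 87, 85, 87, 88, 89]
206 [87, 86, 85, 84, 85, 86, 82, 73, 52, 29, 33, 60, 77, 82, 85, 87, 85, 84, 86, 87, 83, 85, 7
[... 1680 characters left out ...]
, 136, 120, 103, 111, 128, 137, 137, 129, 110, 111, 128, 136, 126, 108, 92, 105, 120, 110, 95, 84, 83, 83]
223 [143, 145, 136, 116, 95, 94, 114, 128, 131, 132, 129, 127, 128, 122, 108, 95, 91, 115, 129, 125, 102, 86, 83, 80]
224 [143, 142, 139, 124, 102, 89, 93, 105, 116, 121, 125, 120, 110, 101, 91, 85, 101, 123, 135, 132, 114, 98, 88, 92]
225 [145, 145, 142, 132, 114, 98, 89, 90, 93, 98, 99, 99, 94, 88, 86, 101, 116, 136, 145, 137, 128, 117, 114, 119]
226 [145, 141, 142, 141, 132, 117, 107, 98, 95, 94, 94, 93, 96, 94, 105, 120, 134, 141, 143, 144, 138, 137, 136, 137]
227 [142, 142, 141, 142, 141, 134, 132, 124, 116, 116, 110, 114, 119, 125, 132, 138, 140, 141, 141, 145, 144, 140, 142, 138]
```

The force is about 3.2 N above the free baseline, and the rise matches the button's spring, so it is pressed in about 4.5–5 mm. The blade, at column 247.7, is centred on the button at about column 248. I'm handing it in.

```bash
python3 -c "
from bench import robot
print(robot.close_job())"
```

```text
the job is handed in; nothing more can be done
None
```

I handed the job in at about 21 s with the cover fully back and the key held upright on the centre of the reset button, pressed about 4.5–5 mm in with roughly 3 N; no verdict came back, and the first push on the cover jammed and tilted the key, so I backed off and redid it.

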